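# Draw the blind plug from the water filter's spare port

### The job

The spare port of the office water filter has to be opened: take the T-handled puller from its stand, set its threaded end into the blind plug and screw it in clockwise by feel, pressing only lightly. Stop as soon as its collar sits down on the plug, so that the plug itself is not turned in its seal. Then draw the plug straight up out of the port and stand it gently upright in the round white dish, puller still screwed in, leaving the ramekin and the teaspoon where they are.

Things in the scene. Friction and masses are not known exactly. Their poses are not given: they have to be found in the camera images.
- manifold: Water filter manifold, fixed: a plain aluminium block 94 x 176 mm, top 60 mm above the counter (feet included). Origin on the counter under its middle; z up, y along its length. A white filter (74 mm across, top 128 mm above the counter) stands on it at y = +42 mm; the spare port is at y = -42 mm. Two brass stubs stick out 24 mm at the back (+x).
- port (a point): Centre of the mouth of the spare port, level with the block's top; axes as the block's. The bore is 49 mm wide, 36.5 mm deep, straight down. A rubber seal 14 mm below the mouth grips the plug: drawing it out takes about 10 to 18 N over the first 25 mm, and a torque of some 0.25 N m turns it.
- plug: Blind plug, loose, steel, 46 mm across, 36 mm high, about 0.25 kg, sitting in the spare port with its face about flush (0.5 mm below the block's top), so that it cannot be gripped itself. Origin at the centre of its flat underside, z up along its axis. Its yaw is random.
- plug_face (a point): Centre of the plug's top face, z along its axis. A tapped blind hole here: countersunk from 31 to 25 mm, 30 mm deep, 15 mm wide inside the thread; three-start right-hand thread, 27 mm advance per turn (9 mm between ridges), about 1.3 mm axial and 1.5 mm radial play. Where the thread starts is not marked: it has to be found by turning under light pressure (about 5 N).
- puller: Puller, loose, steel, 97 mm long, about 0.2 kg, standing threaded end down in its stand. Origin at its lower tip, z up along its axis, x along the T-bar. From the tip up: 11 mm wide pilot and thread ridges 22 mm wide (at 3 to 10 mm), collar 38 mm wide (22 to 28.5 mm), 12 mm shaft, T-bar.
- puller_bar (a point): Middle of the puller's T-bar, a black bar 70 mm long (x), 14 mm wide (y: grip across this), 18 mm high; the point lies half-way up it, on the axis, 88 mm above the tip and 66 mm above the collar's underside.
- puller_collar (a point): Centre of the underside of the puller's collar, 22 mm above the tip. Set on the plug, the thread first stops it with the collar 4 to 14 mm above the face; turned clockwise (seen from above) under light pressure it sinks 27 mm per turn, finds the thread, and after 60 to 220 degrees in all the collar bears on the face and the push rises. It stays standing if let go to take a new grip.
- stand: Stand of the puller, fixed: grey, round, 72 mm wide at the foot, 45 mm at the top, 42 mm high, with an open 26 mm hole in which the puller hangs by its collar: lift it straight up by 25 mm or more. Origin on the counter under its middle.
- dish: Round white dish, loose, empty, 118 mm across, 34 mm high, flat floor 5 mm above the counter and about 86 mm wide inside. Origin at the centre of its underside, z up. The plug goes here.
- ramekin: White ramekin with sugar sachets, loose, 106 mm across, 39 mm high; a bystander. Origin at the centre of its underside.
- teaspoon: Teaspoon, loose, 132 mm long, lying on the counter; a bystander. Origin under its middle.
- plug_mark (a point): One of the two small dark pin holes in the plug's face, 19 mm from its axis along the plug's +x: if it wanders round, the plug is turning in its seal. Turning the puller in takes under 0.1 N m; if it takes more before the collar is down, the thread's blunt end has caught: back off about 30 degrees and press on again.
Not all that is in view belongs to the job. Leave any blue look-alike of the plug alone.

How it is judged:
By the outcome, as a careful person would: the job done as asked, in the order asked, and still so for the second after the job is handed in, with the robot touching nothing.
It also fails if it takes over 64 s, if anything falls off the work surface, if the arm or the gripper's body presses on something with over 40 N, if the wrist force passes 120 N, or if a joint passes its speed limit or range.

### The arm

A 6-joint arm with a two-finger parallel gripper is mounted at the origin on a cart in front of the work surface, level with it; the furniture and walls round the work are solid. World frame = base frame: x ahead of the robot, y to its left, z up, the work surface at z = 0. Lengths are in m, angles in rad, forces in N, time in s.
With the tool pointing down it reaches from about 0.225 to 0.875 m from the base axis. Payload 3.4 kg.
Tool frame: the origin (TCP) lies at the very end of the fingers, on their centre line; the grasp point (between the pads) lies 19 mm behind it (manip.hold_point_z is the distance from the TCP to the grasp point, in m); z points along the fingers, x is the direction in which the jaws open and shut, and the axes are right-handed (so a half turn about z gives the same grasp; the last joint's range is limited). The gripper opens to 85 mm and grips with 20 to 120 N. Pads are 22 mm wide; open, the fingers measure 114 mm over their backs; the gripper's body (76 mm by 85 mm) begins 54 mm behind the grasp point. The pads swing forward as they close: fully open they stand 13 mm farther back than shut.
Start: joints at [1.107, 0.276, 1.505, -0, 1.361, -0.121], TCP at [0.193, 0.542, 0.198] pointing down, gripper open.
Joint ranges: [-2.89, 2.89], [-0.75, 2.08], [0.22, 2.7], [-1.18, 4.32], [0.11, 2.71], [-2.7, 2.7]. Speed limits (rad/s): [2.57, 2.57, 3.14, 3.14, 3.14, 3.14].

### API

Orientations are given as a unit quaternion [w, x, y, z].
In Python, from rig import telemetry, cams, manip, finder gives the robot as it stands. The module is installed in compiled form; this text tells all that it offers.
- The arm moves only by the tool carry_out, never from a script. Its argument "rows" is a list that holds one entry, the list of rows, each a list of 5 numbers: the gripper's target within -1 to 1 (fully open at 1, half-way at 0, shut at -1), then the shift along the world's x, y, z in cm, then the turn about the world's z in rad. A call has 1 to 12 rows; each row shifts and turns the commanded pose from where the row before left it; what a row does not reach is not made up. A row lasts 1/10 s, in which the tool goes at most 50 mm and 8.59 degrees, less where a joint would pass 70% of its speed; a pose out of reach is approached as far as the arm can. A call with a gripper value outside its range is refused whole. The fingers move at their own pace and stop on an object; "force" is the grip in N (left out, the last holds). Time passes only in rows, so rows that do not move let the fingers close. It gives the time, the measured TCP pose, the force and the opening at its end, in the units of the state.
- telemetry.get_state(): the state, without advancing time (a new reading comes with each control period).
- cams.get_image(name): name is "scene" or "top" or "wrist"; returns a dict with "image" (420x560x3 uint8, red, green, blue), "camera_matrix" (3x3 intrinsics, pixels), "eye" and "attitude" of the camera in the world. Camera axes: x right, y down, z forward; pixel columns grow to the right and rows downward; lengths in m; the calibration is good to about 2 mm. A picture is of the moment at which its call begins. There is no depth.
- manip.sign_off(): hands the job in, once; it reports no verdict.
Trained networks look in a picture, given as the dict that the camera call returned (one of the last four; its "shot" number tells which), for a name from the list of things; names that differ only in an ending like _2 or _b are one class to them, and where a whole thing is asked for, a point or a joint stands for the part that bears it (a point fixed in the world has none). Each returns a list of dicts, best first, with "confidence" (0 to 1); they miss things now and then, are a little off and sometimes report something else, mostly with a low value. They report only what shows in the picture. A call takes as long as a camera call. They do not tell look-alikes from the thing itself.
- finder.boxes_of(picture, thing): "xy" ([column, row] in pixels, amid what is visible of it).
The state is a dict: "clock": time; "qpos": joint angles; "qd": joint speeds; "effort": joint torques, N m; "position": TCP position; "ee_rot": TCP orientation; "contact_force": force on the tool from outside, world axes, zero at the start; "moment": the same for the moment, N m; "width": finger opening in m.
Only numpy, scipy, OpenCV 4.12 (cv2) and the standard library are available. Lean on these libraries where they do the work, as an engineer would, in place of code of your own. Each camera call takes 0.05 s, during which the arm holds its last target.

## Working session

There is one attempt and no reset: what is moved stays moved. The work goes in short steps, Python scripts to look and compute and a tool call to move; the robot and the scene stay as the last step left them, time stands still between calls to the robot, and variables do not carry over. Pictures are saved under pics/ and viewed, and the job is handed in when it is done.

Besides the shell and the picture viewer there is one more tool, called after "Request:" in YAML: its name, and indented under it one key for each argument. carry_out: Moves the arm, as the interface text tells. Its arguments: {"type":"object","properties":{"rows":{"type":"array","items":{"type":"array","items":{"type":"array","items":{"type":"number"}}}},"force":{"type":"number"}},"required":["rows"]}

```bash
ls; mkdir -p pics; cat > h.py <<'E'
import numpy as np, cv2
from scipy.spatial.transform import Rotation as R
from rig import telemetry, cams, manip, finder
def save(p,name,box=None,scale=1):
    im=cv2.cvtColor(p["image"],cv2.COLOR_RGB2BGR)
    if box: 
        a,b,c,d=box; im=im[b:d,a:c]
    if scale!=1: im=cv2.resize(im,None,fx=scale,fy=scale,interpolation=cv2.INTER_CUBIC)
    cv2.imwrite("pics/"+name,im)
def rot(p):
    a=np.array(p["attitude"],float)
    return a if a.shape==(3,3) else R.from_quat([a[1],a[2],a[3],a[0]]).as_matrix()
def ray(p,uv):
    K=np.array(p["camera_matrix"]); d=rot(p)@np.linalg.solve(K,np.array([uv[0],uv[1],1.]))
    return np.array(p["eye"]),d
def atz(p,uv,z):
    e,d=ray(p,uv); return e+d*(z-e[2])/d[2]
def proj(p,X):
    c=rot(p).T@(np.array(X)-np.array(p["eye"])); q=np.array(p["camera_matrix"])@c; return q[:2]/q[2]
def tri(l):
    A=np.zeros((3,3));b=np.zeros(3)
    for p,uv in l:
        e,d=ray(p,uv); d=d/np.linalg.norm(d); M=np.eye(3)-np.outer(d,d); A+=M;b+=M@e
    return np.linalg.solve(A,b)
E
python3 - <<'E'
from h import *
s=telemetry.get_state(); print(s)
for n in ["scene","top"]:
    p=cams.get_image(n); save(p,n+"0.png"); print(n,p["eye"],p["attitude"],p["camera_matrix"],p["shot"])
    for t in ["manifold","port","plug","plug_face","puller","puller_bar","puller_collar","stand","dish","ramekin","teaspoon","plug_mark"]:
        try: print(t,[(np.round(b["xy"]).tolist(),round(b["confidence"],2)) for b in finder.boxes_of(p,t)[:4]])
        except Exception as e: print(t,e)
print(telemetry.get_state()["clock"])
E
```

```text
pics
{'clock': 0.0, 'qpos': array([ 1.10696414e+00,  2.76621838e-01,  1.50616264e+00,  9.64183697e-06,
        1.36070517e+00, -1.20987550e-01]), 'qd': array([-6.57452384e-05,  5.75723995e-04,  7.34254361e-04, -8.62262869e-04,
       -1.81184342e-03, -1.54217502e-03]), 'effort': array([-1.23490994e-03, -4.16781020e+01, -2.45810831e+01, -3.13812670e-04,
        1.09203739e-02, -1.64032425e-06]), 'position': array([0.19301864, 0.54099344, 0.19751272]), 'ee_rot': array([ 4.44731866e-04,  8.17364128e-01,  5.76120633e-01, -8.37780312e-04]), 'contact_force': array([3.22921481e-01, 6.58775484e-01, 1.06142215e-04]), 'moment': array([ 0.02126595, -0.02828927,  0.00577591]), 'width': 0.08572930447997186}
scene [ 0.06156899 -0.82120254  0.7795147 ] [-0.42419851  0.86432423 -0.23847172  0.12700586] [[463.1828709    0.         281.21818759]
 [  0.         463.1828709  209.43594877]
 [  0.           0.           1.        ]] 1
manifold [([257.0, 227.0], 0.85), ([308.0, 252.0], 0.26), ([269.0, 234.0], 0.2)]
port [([257.0, 227.0], 0.86), ([315.0, 251.0], 0.47)]
plug [([271.0, 232.0], 0.76), ([319.0,
[... 433 characters left out ...]
[-0.04781648  0.71046974 -0.70081837  0.04242579] [[490.94424024   0.         277.56982559]
 [  0.         490.94424024 209.99471665]
 [  0.           0.           1.        ]] 2
manifold [([264.0, 226.0], 0.57)]
port [([264.0, 224.0], 0.95), ([342.0, 215.0], 0.29)]
plug [([282.0, 222.0], 0.79), ([306.0, 184.0], 0.62), ([342.0, 216.0], 0.46)]
plug_face [([304.0, 185.0], 0.73), ([283.0, 227.0], 0.61)]
puller [([341.0, 215.0], 0.7)]
puller_bar [([341.0, 217.0], 0.6)]
puller_collar []
stand [([330.0, 221.0], 0.57)]
dish [([157.0, 237.0], 0.78)]
ramekin [([397.0, 185.0], 0.85), ([417.0, 251.0], 0.63)]
teaspoon [([419.0, 250.0], 0.8)]
plug_mark [([304.0, 186.0], 0.69), ([278.0, 224.0], 0.61)]
1.3
```

View pics/scene0.png

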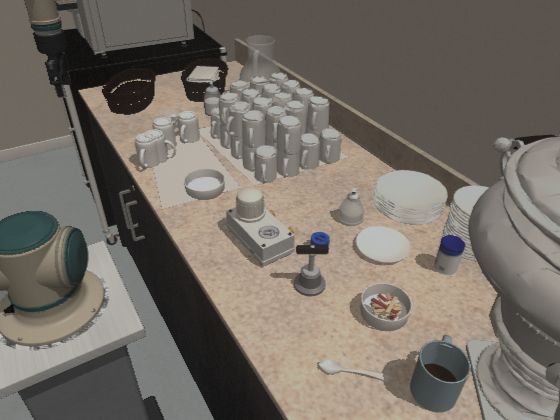

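View pics/top0.png

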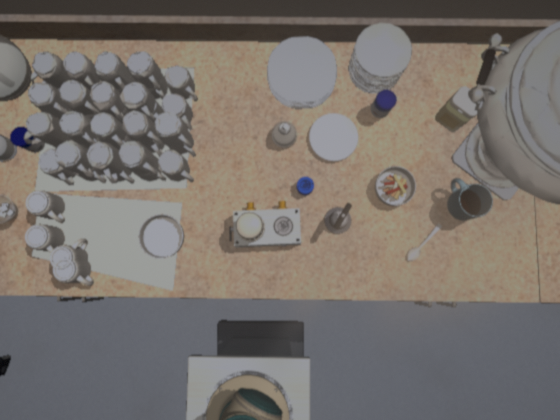

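```bash
python3 - <<'E'
import cv2
t=cv2.imread("pics/top0.png")[150:280,220:380]; s=cv2.imread("pics/scene0.png")[170:310,200:360]
cv2.imwrite("pics/topc.png",cv2.resize(t,None,fx=5,fy=4.6,interpolation=cv2.INTER_CUBIC)if 0 else cv2.resize(t,None,fx=4.6,fy=4.6,interpolation=cv2.INTER_CUBIC))
cv2.imwrite("pics/scenec.png",cv2.resize(s,None,fx=4.2,fy=4.2,interpolation=cv2.INTER_CUBIC))
E
```

```text
(no output)
```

View pics/topc.png

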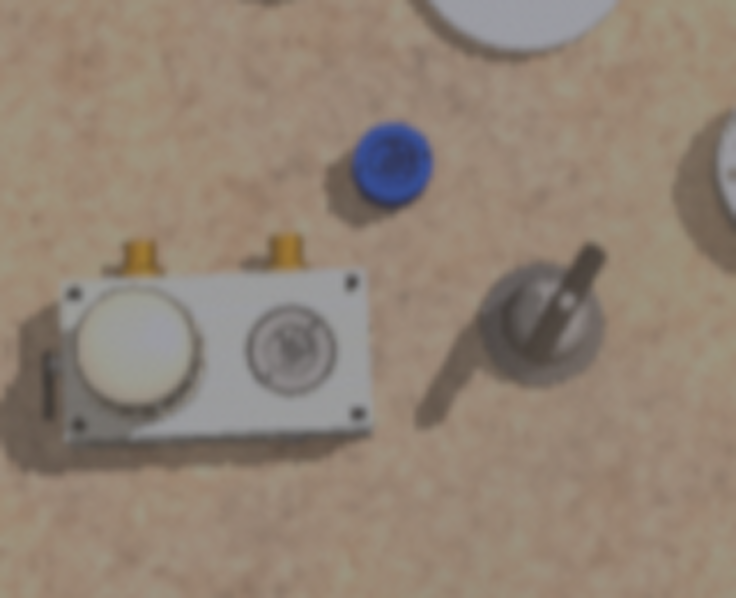

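View pics/scenec.png

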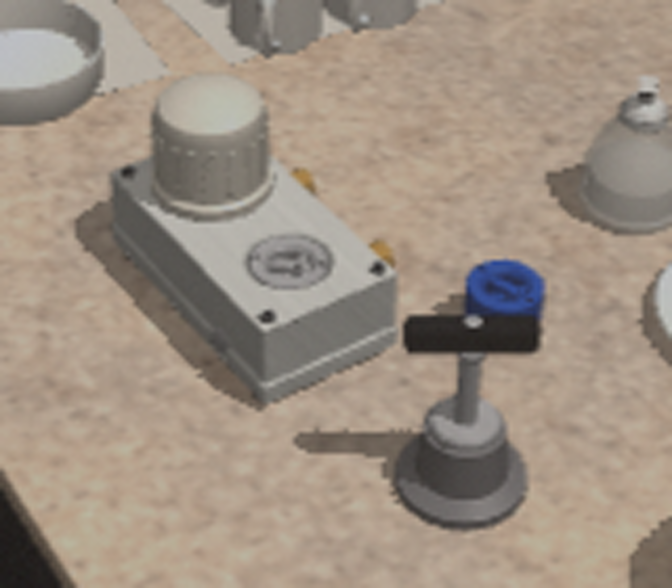

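```bash
python3 - <<'E'
from h import *
class P(dict): pass
K=lambda f,cx,cy:[[f,0,cx],[0,f,cy],[0,0,1]]
S=dict(eye=[0.06156899,-0.82120254,0.7795147],attitude=[-0.42419851,0.86432423,-0.23847172,0.12700586],camera_matrix=K(463.1828709,281.21818759,209.43594877))
T=dict(eye=[0.36834977,-0.08084513,1.31738684],attitude=[-0.04781648,0.71046974,-0.70081837,0.04242579],camera_matrix=K(490.94424024,277.56982559,209.99471665))
def tc(x,y): return (220+x/4.6,150+y/4.6)
def sc(x,y): return (200+x/4.2,170+y/4.2)
print("bar top@.117",atz(T,tc(567,302),.112),"ends",atz(T,tc(597,252),.117),atz(T,tc(538,352),.117),"tri",tri([(T,tc(567,302)),(S,sc(472,333))]),"S",atz(S,sc(472,333),.108))
print("bar ends scene",atz(S,sc(405,333),.108),atz(S,sc(539,333),.108))
print("stand foot",atz(T,tc(542,325),0.005))
print("plug T",atz(T,tc(291,350),.0595),"S",atz(S,sc(289,262),.0595),"tri",tri([(T,tc(291,350)),(S,sc(289,262))]))
for n,c in dict(a=(63,283),b=(365,270),c=(372,432),d=(66,438)).items(): print(n,atz(T,tc(*c),.06))
print("screws",[atz(T,tc(*c),.06)[:2].round(4) for c in [(73,293),(351,283),(358,413),(79,425)]])
print("filter",atz(T,tc(137,349),.128))
print("dish",atz(T,(162,237),.034),atz(S,(205,182.5),.034), atz(T,(141,237),.034)-atz(T,(183,237),.034))
im=cv2.imread("pics/top0.png")[205:270,125:200];cv2.imwrite("pics/dish.png",cv2.resize(im,None,fx=7,fy=7,interpolation=cv2.INTER_CUBIC))
E
```

```text
bar top@.117 [ 0.51113041 -0.23295777  0.112     ] ends [ 0.53774145 -0.24847337  0.117     ] [ 0.4834911  -0.21680142  0.117     ] tri [ 0.51135768 -0.23322901  0.10959309] S [ 0.51236342 -0.23180892  0.108     ]
bar ends scene [ 0.48273215 -0.2145258   0.108     ] [ 0.54204683 -0.24912245  0.108     ]
stand foot [ 0.51009105 -0.23184015  0.005     ]
plug T [ 0.4882701  -0.08531855  0.0595    ] S [ 0.48837735 -0.08681009  0.0595    ] tri [ 0.48871897 -0.08548518  0.05832777]
a [0.5242648  0.04315862 0.06      ]
b [ 0.53386807 -0.12628355  0.06      ]
c [ 0.44303862 -0.13094452  0.06      ]
d [0.43736701 0.03927098 0.06      ]
screws [array([0.5187, 0.0374]), array([ 0.5264, -0.1185]), array([ 0.4535, -0.1231]), array([0.4447, 0.0322])]
filter [ 0.48117378 -0.00361274  0.128     ]
dish [0.45770255 0.23204611 0.034     ] [0.45649414 0.22062261 0.034     ] [-0.00150152  0.11026318  0.        ]
```

View pics/dish.png

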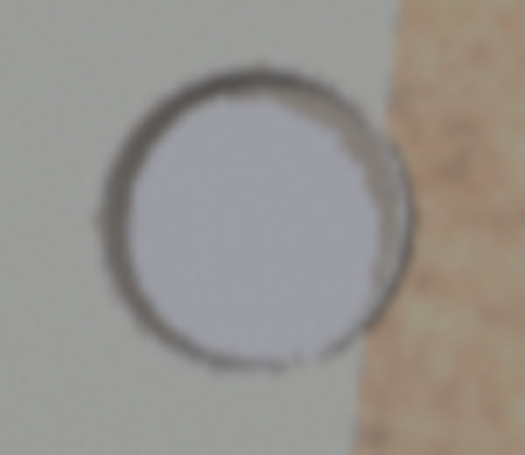

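Two candidates for the plug in the top view: the grey one flush in the block at (283,226) is the real plug. The blue one at (305,186) stands on the counter, so it is the look-alike. Both cameras agree on the rest:

| Thing | Position in world x, y (m) | Notes |
|---|---|---|
| Puller bar | (0.511, -0.232) | z about 0.109, bar yaw about -30° |
| Plug | (0.488, -0.0855) | |
| Dish | about (0.457, 0.229) | inside floor shows in the top crop |

I'll move above the puller now.

Request:
carry_out:
  rows:
    - [[1,1.75,-4.3,0,-0.02],[1,1.75,-4.3,0,-0.02],[1,1.75,-4.3,0,-0.02],[1,1.75,-4.3,0,-0.02],[1,1.75,-4.3,0,-0.02],[1,1.75,-4.3,0,-0.02],[1,1.75,-4.3,0,-0.02],[1,1.75,-4.3,0,-0.02],[1,1.75,-4.3,0,-0.025],[1,1.75,-4.3,0,0],[1,1.75,-4.3,0,0],[1,1.75,-4.3,0,0]]
  force: 60

```text
clock: 2.5
position: [0.4038, 0.0237, 0.1988]
ee_rot: [0.0, 0.867, 0.498, 0.001]
contact_force: [0.3, 0.9, 0.1]
width: 0.0856
```

Request:
carry_out:
  rows:
    - [[0.4,1.8,-4.3,0,0],[0.4,1.8,-4.3,0,0],[0.4,1.8,-4.3,0,0],[0.4,1.8,-4.3,0,0],[0.4,1.8,-4.3,0,0],[0.4,1.8,-4.2,0,0],[0.4,0,0,0,0]]

```text
clock: 3.2
position: [0.5137, -0.2373, 0.1977]
ee_rot: [0.002, 0.868, 0.496, -0.0]
contact_force: [-0.0, 1.3, -0.8]
width: 0.0597
```

```bash
python3 - <<'E'
from h import *
p=cams.get_image("wrist"); save(p,"w1.png"); s=telemetry.get_state()
print(s["clock"],s["position"],s["ee_rot"],s["qpos"].round(3),s["width"],s["contact_force"],s["moment"])
print(p["eye"],p["attitude"])
for X in [(.511,-.232,.117),(.4835,-.2168,.117),(.5377,-.2485,.117)]: print(proj(p,X))
E
```

```text
3.25 [ 0.51204767 -0.23405811  0.19762627] [-9.60057905e-05  8.67870804e-01  4.96789932e-01 -1.49652466e-04] [-0.552  0.258  1.532 -0.     1.352 -1.592] 0.06008060056239737 [-0.42726519  0.11961975 -0.09807356] [-0.01234912 -0.01971421 -0.00520126]
[ 0.4588044  -0.20280961  0.3727453 ] [0.11432041 0.86039053 0.49246501 0.06432104]
[276.36325288 195.51244844]
[275.47257522 160.30894435]
[275.55061141 228.55860723]
```

View pics/w1.png

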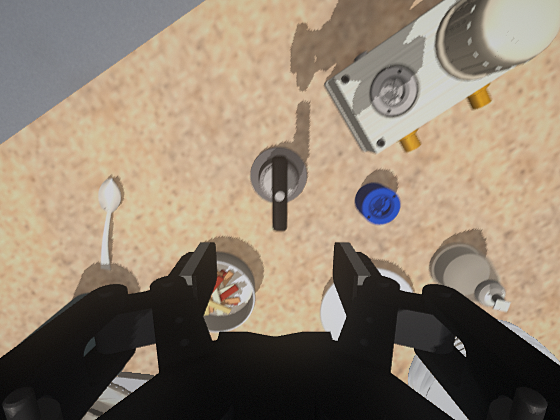

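```bash
python3 - <<'E'
from h import *
s=telemetry.get_state()
p=cams.get_image("wrist"); print(p["camera_matrix"])
save(p,"w1c.png",(230,40,450,220),3.5)
print(atz(p,(280,197),.117),atz(p,(280,157.5),.117),atz(p,(280,231),.117))
print("plug",atz(p,(393.5,91),.0595))
t=s["position"]; print(t)
for z in (0.02,0,-.04,-.08): print(z,proj(p,t+[0,0,z]))
E
```

```text
[[292.55704922   0.         274.39003957]
 [  0.         292.55704922 205.29722043]
 [  0.           0.           1.        ]]
[ 0.51203906 -0.22633867  0.117     ] [ 0.48159869 -0.20869173  0.117     ] [ 0.5400309  -0.24256615  0.117     ]
plug [ 0.48736502 -0.07906792  0.0595    ]
[ 0.51204767 -0.23405811  0.19762627]
0.02 [271.53941976 244.21718307]
0 [271.83812701 232.08979753]
-0.04 [272.28125065 214.09916862]
-0.08 [272.59419702 201.39368099]
```

View pics/w1c.png

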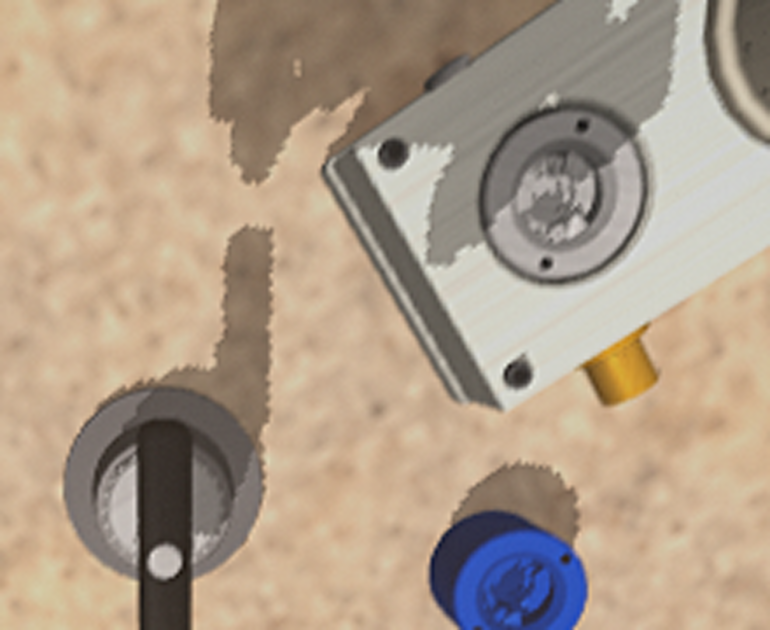

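The wrist view puts the bar centre at (280,197) and the plug at (393,91). All three cameras agree on the bar-to-plug offset, about (-24, +147) mm. The bar stands a few mm towards +y of the tool, so I'll correct for that, descend and grip.

Request:
carry_out:
  rows:
    - [[0.4,-0.1,0.35,-3.8,0],[0.4,0,0,-4,0],[0.2,0,0,-3,0],[0,0,0,0,0],[-0.4,0,0,0,0],[-1,0,0,0,0],[-1,0,0,0,0],[-1,0,0,0,0],[-1,0,0,0,0],[-1,0,0,0,0]]
  force: 60

```text
clock: 4.3
position: [0.5105, -0.2281, 0.0909]
ee_rot: [0.0, 0.867, 0.498, 0.0]
contact_force: [-0.6, -0.4, -0.1]
width: -0.0002
```

```bash
python3 - <<'E'
from h import *
p=cams.get_image("wrist"); save(p,"w2.png"); s=telemetry.get_state()
print(s["clock"],s["position"],s["ee_rot"],s["qpos"].round(3),s["width"],s["contact_force"],s["moment"])
for X in [(.511,-.232,.117)]: print(proj(p,X))
E
```

```text
4.35 [ 0.51034205 -0.2280445   0.09065188] [1.34133974e-04 8.67103028e-01 4.98128807e-01 1.12091924e-04] [-0.545  0.333  1.706  0.     1.103 -1.588] -7.811986849829284e-05 [-0.73142544  0.77128914  0.50759065] [-0.01172291  0.01202754 -0.03251725]
[265.76986551 252.74925771]
```

View pics/w2.png

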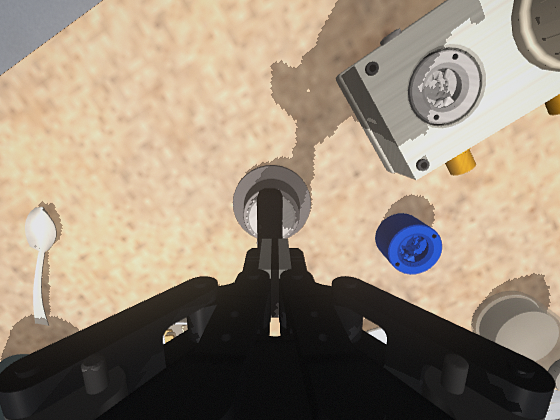

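```bash
python3 - <<'E'
from h import *
p=cams.get_image("wrist"); save(p,"w2c.png",(200,150,350,350),3)
p=cams.get_image("scene"); save(p,"s2c.png",(230,190,380,310),5)
s=telemetry.get_state();print(s["width"])
E
```

```text
-0.0005022530800033059
```

View pics/w2c.png

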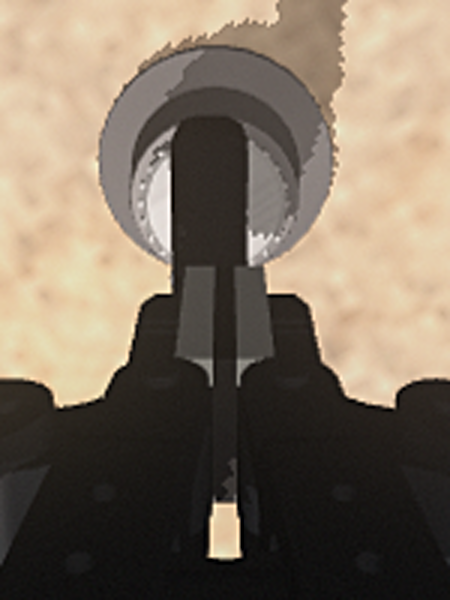

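View pics/s2c.png

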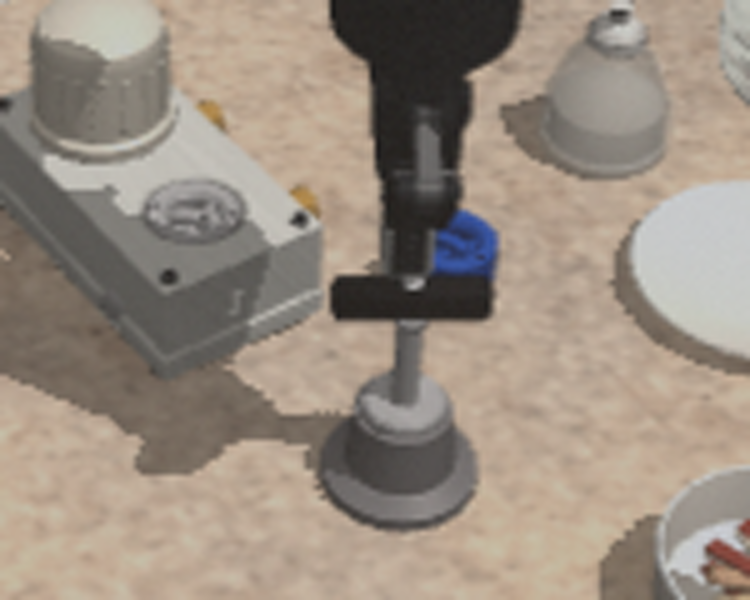

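```bash
python3 - <<'E'
from h import *
p=cams.get_image("scene"); s=telemetry.get_state(); t=s["position"]
print(manip.hold_point_z, s["qpos"], s["width"],t)
for z in (-.01,0,.0,.01,.019,.03,.05): 
    q=proj(p,t+[0,0,z]); print(z,((q-[230,190])*5).round(0))
w=cams.get_image("wrist")
for z in (-.01,0,.0,.01,.019,.03,.05): 
    q=proj(w,t+[0,0,z]); print(z,((q-[200,150])*3).round(0))
E
```

```text
0.0187 [-5.44709350e-01  3.33424963e-01  1.70580269e+00  1.34690875e-04
  1.10247984e+00 -1.58771440e+00] -0.0001157248893576515 [ 0.51024731 -0.22793391  0.09040571]
-0.01 [399. 340.]
0 [401. 323.]
0.0 [401. 323.]
0.01 [402. 306.]
0.019 [403. 290.]
0.03 [404. 271.]
0.05 [407. 236.]
-0.01 [216. 231.]
0 [216. 246.]
0.0 [216. 246.]
0.01 [215. 264.]
0.019 [215. 281.]
0.03 [214. 304.]
0.05 [213. 357.]
```

Request:
carry_out:
  rows:
    - [[0,0,0,0,0],[0,0,0,0,0],[0,0,0,0,0]]

```text
clock: 4.85
position: [0.5103, -0.2279, 0.0904]
ee_rot: [-0.0, 0.867, 0.498, 0.0]
contact_force: [-0.2, 0.5, 0.5]
width: 0.0419
```

```bash
python3 - <<'E'
from h import *
p=cams.get_image("wrist"); save(p,"w3c.png",(170,150,380,350),3)
p=cams.get_image("scene"); save(p,"s3c.png",(230,190,380,310),5)
s=telemetry.get_state();print(s["clock"],s["width"],s["position"],s["contact_force"])
E
```

```text
4.95 0.042392233144620005 [ 0.51028537 -0.22792731  0.09042438] [ 0.34250183 -0.10960043 -0.36139772]
```

View pics/w3c.png

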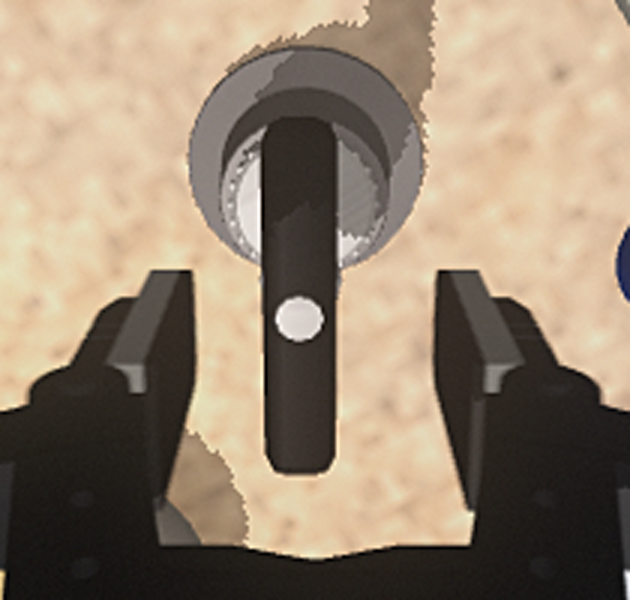

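View pics/s3c.png

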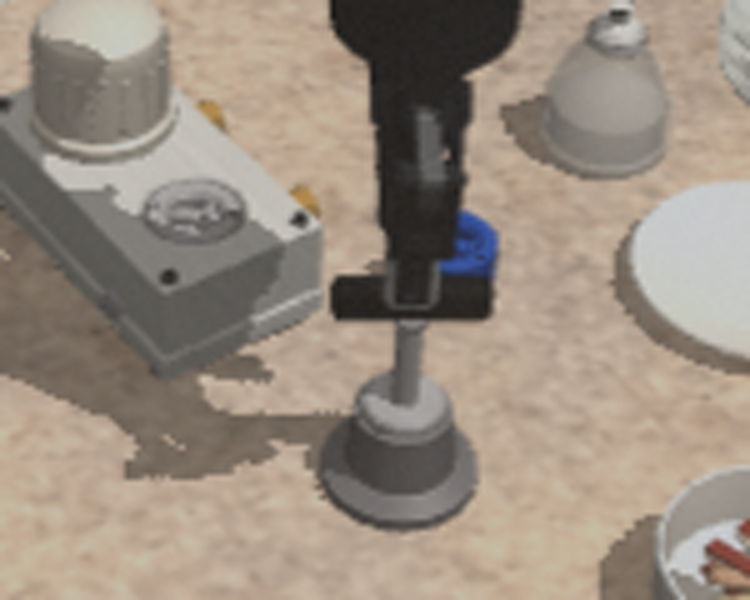

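```bash
python3 - <<'E'
from h import *
p=cams.get_image("scene"); w=cams.get_image("wrist"); s=telemetry.get_state(); t=s["position"]
j=np.array([.5,.864,0]); b=np.array([-.864,.5,0])
for z in (.085,.09,.1,.11,.12,.13):
    c=np.array([t[0],t[1],z])
    print(z,"scene near tip",((proj(p,c-.021*j+.0*b)-[230,190])*5).round(0),"wrist camera-side tip corners L,R",[((proj(w,c+k*.021*j+.011*b)-[170,150])*3).round(0) for k in(-1,1)])
save(p,"s3d.png",(290,220,340,270),12)
for X in [(.511,-.232,.117),(.4835,-.2168,.117),(.5377,-.2485,.117)]: print(((proj(w,X)-[170,150])*3).round())
E
```

```text
0.085 scene near tip [403. 366.] wrist camera-side tip corners L,R [array([208., 190.]), array([403., 189.])]
0.09 scene near tip [404. 357.] wrist camera-side tip corners L,R [array([205., 196.]), array([406., 196.])]
0.1 scene near tip [405. 340.] wrist camera-side tip corners L,R [array([199., 211.]), array([411., 211.])]
0.11 scene near tip [407. 323.] wrist camera-side tip corners L,R [array([192., 227.]), array([416., 227.])]
0.12 scene near tip [408. 305.] wrist camera-side tip corners L,R [array([185., 246.]), array([423., 245.])]
0.13 scene near tip [409. 288.] wrist camera-side tip corners L,R [array([176., 267.]), array([430., 266.])]
[287. 310.]
[282. 143.]
[284. 461.]
```

View pics/s3d.png

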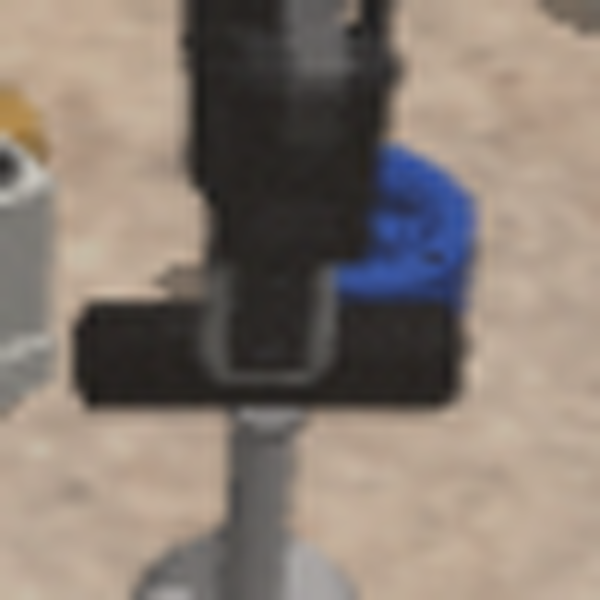

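The close missed: the fingers shut just above the bar. Both views put the finger tips at about z 0.12 to 0.13 while the state reports TCP z 0.090. The real tips are therefore roughly 28 mm higher than the report. I'll go lower by that amount, recentre, and close while watching the width.

Request:
carry_out:
  rows:
    - [[0,0.1,-0.4,0,0],[0,0,0,-1.4,0],[0,0,0,-1.4,0],[0,0,0,0,0]]

```text
clock: 5.45
position: [0.51, -0.2314, 0.0608]
ee_rot: [-0.002, 0.867, 0.498, -0.001]
contact_force: [-0.5, 0.9, 0.1]
width: 0.0426
```

```bash
python3 - <<'E'
from h import *
p=cams.get_image("wrist"); save(p,"w4c.png",(170,150,380,350),3)
p=cams.get_image("scene"); save(p,"s4c.png",(270,200,345,275),8)
s=telemetry.get_state();print(s["clock"],s["width"],s["position"],s["contact_force"])
E
```

```text
5.55 0.04293666287400319 [ 0.51134619 -0.23211689  0.06245434] [0.52872577 0.14875512 0.35349856]
```

View pics/w4c.png

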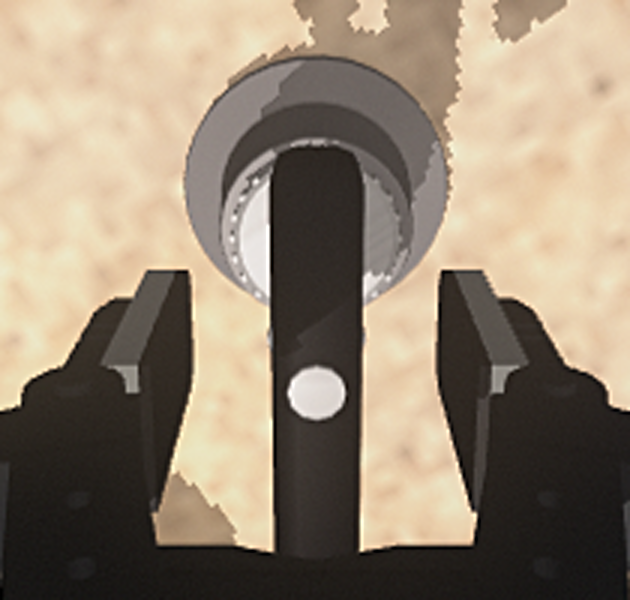

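View pics/s4c.png

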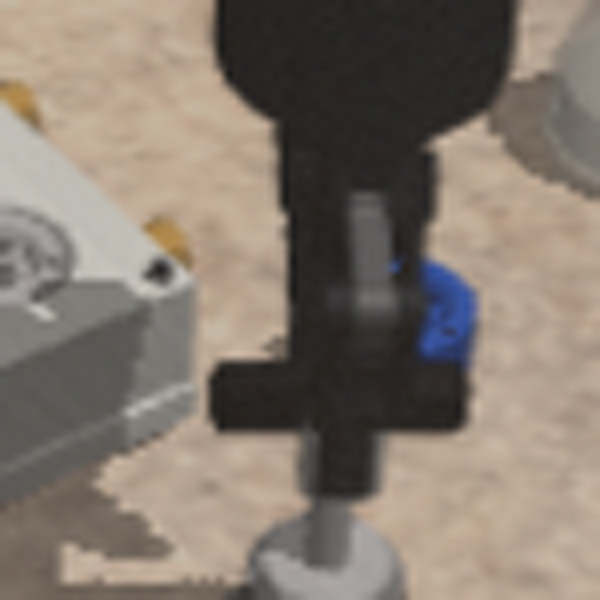

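The fingers now straddle the bar in both views, with the bar centred at crop column 317 against a finger midpoint of 315. I'll close.

Request:
carry_out:
  rows:
    - [[0,0,0,-0.3,0],[-1,0,0,0,0],[-1,0,0,0,0],[-1,0,0,0,0],[-1,0,0,0,0]]
  force: 80

```text
clock: 6.05
position: [0.5116, -0.2321, 0.0599]
ee_rot: [0.0, 0.867, 0.498, 0.0]
contact_force: [-0.2, 0.9, 3.1]
width: 0.0124
```

```bash
python3 - <<'E'
from h import *
p=cams.get_image("wrist"); save(p,"w5c.png",(170,150,380,350),3)
s=telemetry.get_state();print(s["clock"],s["width"],s["position"],s["contact_force"],s["moment"],s["qpos"].round(3))
E
```

```text
6.1 0.012413954571808081 [ 0.51160403 -0.23211009  0.0599105 ] [-0.58335365  0.40717146  2.02434807] [-0.00993743 -0.05355075  0.00274884] [-0.55   0.367  1.74   0.     1.033 -1.593]
```

View pics/w5c.png

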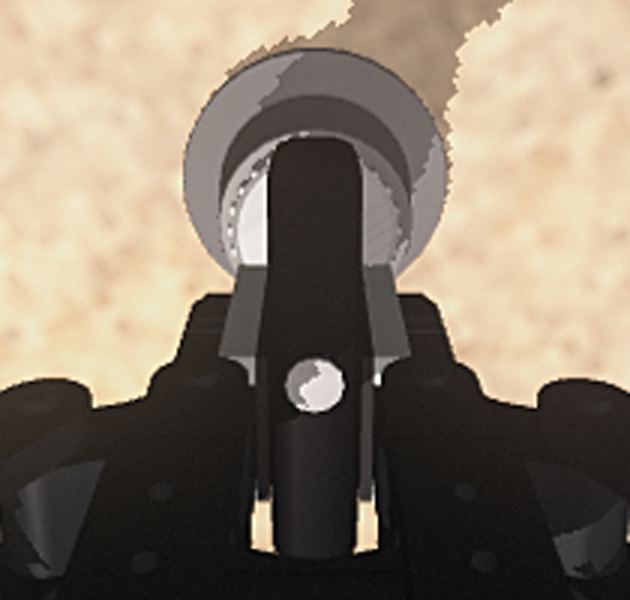

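The pads hold the bar on both sides: width 12.4 mm, with the bar's dot at crop (315,385). I'll lift straight up and go over the port, turning counter-clockwise on the way to leave room for the clockwise screwing.

Request:
carry_out:
  rows:
    - [[-1,0,0,1,0],[-1,0,0,2,0],[-1,0,0,2.5,0],[-1,0,0,2,0],[-1,-0.3,2.1,0,0.1],[-1,-0.35,2.1,0,0.1],[-1,-0.35,2.1,0,0.1],[-1,-0.35,2.1,0,0.1],[-1,-0.35,2.1,0,0.1],[-1,-0.35,2.1,0,0.1],[-1,-0.35,2.1,0,0],[-1,0,0,0,0]]

```text
clock: 7.3
position: [0.4858, -0.0824, 0.1345]
ee_rot: [-0.001, 0.68, 0.733, 0.0]
contact_force: [0.8, 0.1, -2.8]
width: 0.0125
```

```bash
python3 - <<'E'
from h import *
p=cams.get_image("wrist"); save(p,"w6.png")
p=cams.get_image("scene"); save(p,"s6c.png",(220,150,340,270),5)
p=cams.get_image("top"); save(p,"t6c.png",(220,150,380,280),4.6)
s=telemetry.get_state();print(s["clock"],s["width"],s["position"],s["contact_force"],s["moment"],s["qpos"].round(3))
E
```

```text
7.45 0.012368350781940471 [ 0.48752852 -0.08547472  0.13466046] [ 0.34219278 -0.19687218 -1.51202436] [-0.00080268  0.01039712  0.05965853] [-3.140e-01  2.030e-01  1.774e+00 -1.000e-03  1.165e+00 -1.957e+00]
```

View pics/w6.png

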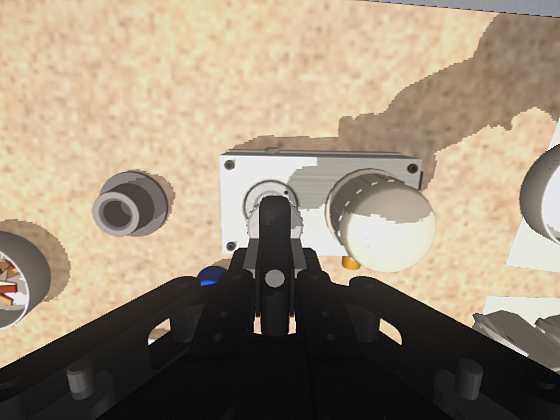

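View pics/s6c.png

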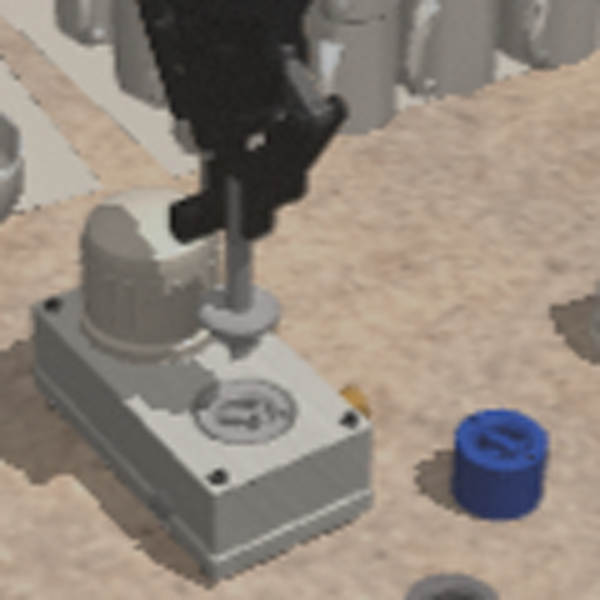

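View pics/t6c.png

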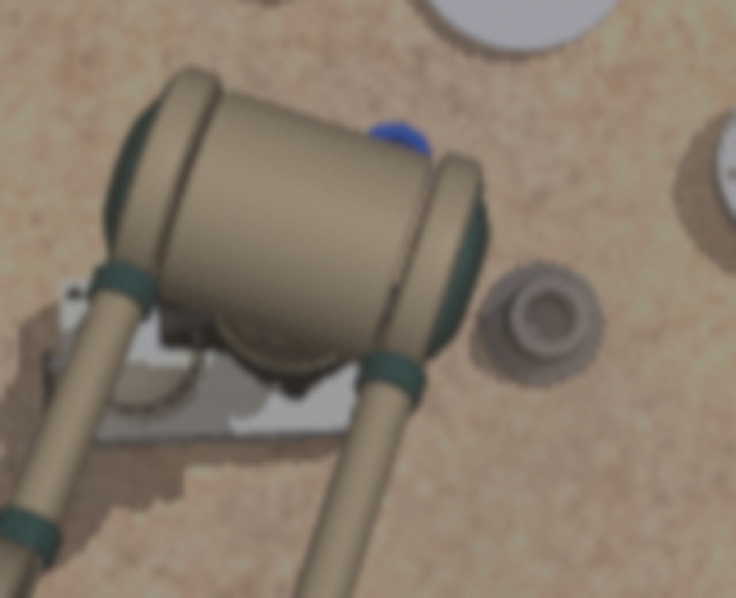

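```bash
python3 - <<'E'
from h import *
p=cams.get_image("scene"); w=cams.get_image("wrist"); s=telemetry.get_state(); print(s["position"])
pl=atz(p,(220+245.5/5,150+411/5),.0595); print("plug",pl)
for z in (.06,.095,.117,.120,.183,.192): print(z,((proj(p,[pl[0],pl[1],z])-[220,150])*5).round(1))
save(p,"s7.png",(240,180,300,245),9)
save(w,"w7.png",(200,130,350,300),3.5)
print("wrist: dot", atz(w,(275,278),.192), )
for z in (.0595,.12,.192): print(proj(w,[.4883,-.0855,z]))
for z in (.0595,.12,.192): print(proj(w,[s["position"][0],s["position"][1],z]))
E
```

```text
[ 0.48760961 -0.08578961  0.13452642]
plug [ 0.48931701 -0.08657995  0.0595    ]
0.06 [245.5 410.2]
0.095 [245.6 353.4]
0.117 [245.7 316.6]
0.12 [245.7 311.5]
0.183 [245.9 200.3]
0.192 [245.9 183.8]
wrist: dot [ 0.48897527 -0.0843498   0.192     ]
[273.48241527 202.58068461]
[273.20095368 224.57990352]
[272.53709779 276.46730766]
[273.21133536 201.80197727]
[272.85029423 223.59345117]
[271.99814995 275.02659344]
```

View pics/s7.png

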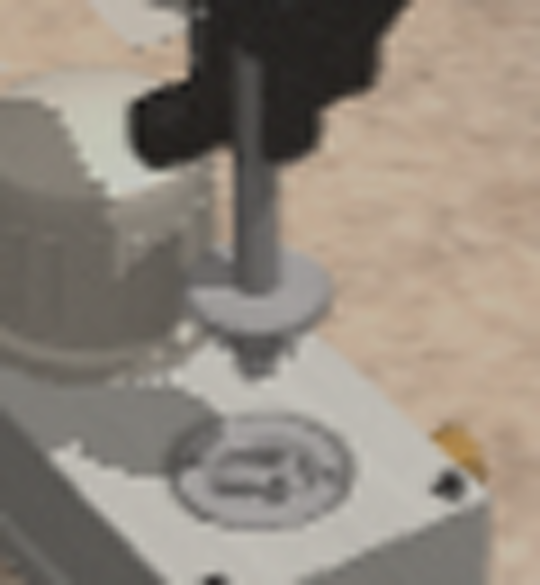

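View pics/w7.png

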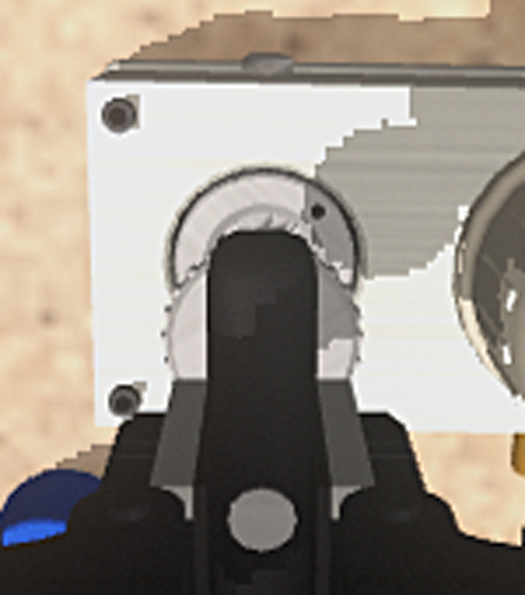

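The puller hangs plumb. In both views its collar and tip are within about 1 mm of the plug axis, and the stub outlet and fittings are clear. I'll lower it and then feel for contact.

Request:
carry_out:
  rows:
    - [[-1,0.05,-0.05,-1.5,0],[-1,0,0,-1.5,0],[-1,0,0,-1,0],[-1,0,0,0,0]]

```text
clock: 7.95
position: [0.4867, -0.0856, 0.093]
ee_rot: [-0.002, 0.681, 0.732, -0.001]
contact_force: [-0.4, -0.2, -1.0]
width: 0.0123
```

Request:
carry_out:
  rows:
    - [[-1,0,0,-0.2,0],[-1,0,0,0,0]]

```text
clock: 8.15
position: [0.4882, -0.0857, 0.0928]
ee_rot: [0.0, 0.681, 0.732, 0.0]
contact_force: [-0.1, 0.5, -2.3]
width: 0.0129
```

Request:
carry_out:
  rows:
    - [[-1,0,0,-0.2,0],[-1,0,0,0,0]]

```text
clock: 8.35
position: [0.4879, -0.0855, 0.0907]
ee_rot: [0.0, 0.681, 0.732, 0.0]
contact_force: [1.7, -0.4, -2.5]
width: 0.0125
```

Request:
carry_out:
  rows:
    - [[-1,0,0,-0.2,0],[-1,0,0,0,0]]

```text
clock: 8.55
position: [0.4884, -0.0856, 0.0899]
ee_rot: [0.001, 0.681, 0.732, 0.0]
contact_force: [-1.8, 2.1, 7.0]
width: 0.0125
```

Contact: the push is about 9 N with the collar about 13 mm above the face. I'll turn clockwise with matching sink (27 mm per turn).

Request:
carry_out:
  rows:
    - [[-1,0,0,0,-0.14],[-1,0,0,-0.05,-0.14],[-1,0,0,-0.06,-0.14]]

```text
clock: 8.85
position: [0.4892, -0.086, 0.0886]
ee_rot: [0.002, 0.82, 0.572, 0.001]
contact_force: [0.8, -0.0, 3.3]
width: 0.0125
```

```bash
cat > st.py <<'E'
from h import *
s=telemetry.get_state();q=s["ee_rot"];print(s["clock"],s["width"].__round__(4),s["position"].round(4),"F",s["contact_force"].round(1),"M",s["moment"].round(3),"yaw",np.degrees(2*np.arctan2(q[2],q[1])).round(1),"q6",s["qpos"][5].round(2))
E
python3 st.py
```

```text
8.85 0.0125 [ 0.4892 -0.086   0.0886] F [ 0.8 -0.   3.3] M [-0.124  0.017 -0.054] yaw 69.8 q6 -1.53
```

Request:
carry_out:
  rows:
    - [[-1,0,0,-0.06,-0.14],[-1,0,0,-0.06,-0.14],[-1,0,0,-0.06,-0.14]]

```text
clock: 9.15
position: [0.4893, -0.0861, 0.0869]
ee_rot: [0.001, 0.922, 0.388, 0.001]
contact_force: [-0.6, -1.6, 2.2]
width: 0.0124
```

```bash
python3 st.py
```

```text
9.15 0.0124 [ 0.4893 -0.0861  0.0869] F [-0.6 -1.6  2.2] M [-0.074  0.039  0.006] yaw 45.7 q6 -1.11
```

Request:
carry_out:
  rows:
    - [[-1,0,0,-0.06,-0.14],[-1,0,0,-0.06,-0.14],[-1,0,0,-0.07,-0.14],[-1,0,0,-0.06,-0.14]]

```text
clock: 9.55
position: [0.4892, -0.0859, 0.0843]
ee_rot: [0.001, 0.993, 0.118, 0.002]
contact_force: [-0.3, 0.1, 4.5]
width: 0.0123
```

```bash
python3 st.py
```

```text
9.55 0.0123 [ 0.4892 -0.0859  0.0843] F [-0.3  0.1  4.5] M [-0.032  0.057  0.02 ] yaw 13.6 q6 -0.55
```

Request:
carry_out:
  rows:
    - [[-1,0,0,-0.06,-0.14],[-1,0,0,-0.06,-0.14],[-1,0,0,-0.06,-0.14],[-1,0,0,-0.06,-0.14]]

```text
clock: 9.95
position: [0.4891, -0.0859, 0.0819]
ee_rot: [0.0, 0.987, -0.161, 0.002]
contact_force: [-0.0, -1.0, 3.2]
width: 0.0122
```

```bash
python3 st.py
```

```text
9.95 0.0122 [ 0.4891 -0.0859  0.0819] F [-0.  -1.   3.2] M [-0.061  0.059 -0.063] yaw -18.5 q6 0.01
```

Request:
carry_out:
  rows:
    - [[-1,0,0,-0.06,-0.14],[-1,0,0,-0.06,-0.14],[-1,0,0,-0.06,-0.14],[-1,0,0,-0.06,-0.14]]

```text
clock: 10.35
position: [0.4894, -0.0861, 0.0795]
ee_rot: [-0.0, 0.904, -0.427, 0.002]
contact_force: [0.9, -0.8, 4.5]
width: 0.0125
```

```bash
python3 st.py; python3 - <<'E'
from h import *
p=cams.get_image("scene"); save(p,"s8.png",(220,160,300,245),7)
w=cams.get_image("wrist"); save(w,"w8.png")
E
```

```text
10.35 0.0125 [ 0.4894 -0.0861  0.0795] F [ 0.9 -0.8  4.5] M [-0.162 -0.011  0.025] yaw -50.6 q6 0.57
```

View pics/s8.png

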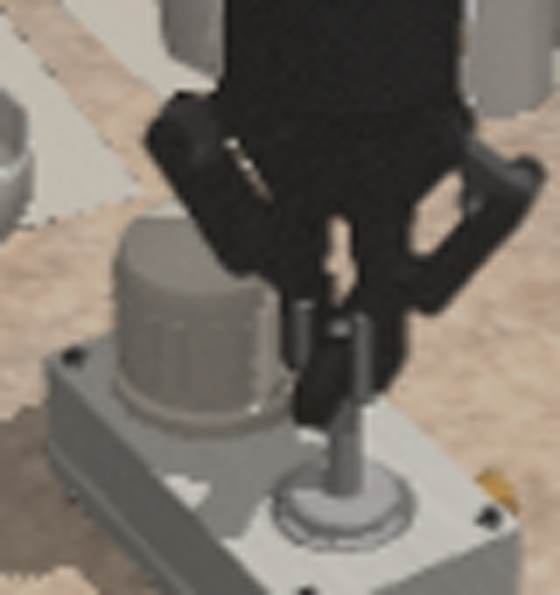

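View pics/w8.png

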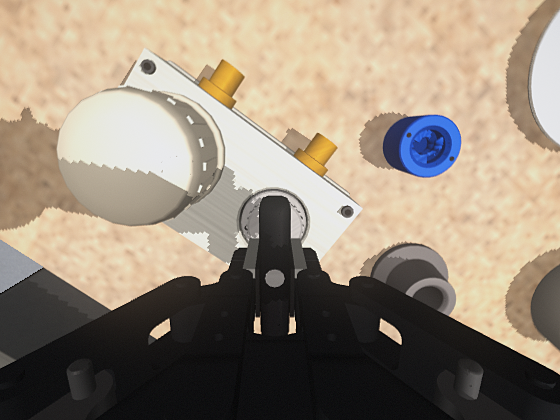

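The collar is nearly down with only 2 to 3 mm left. From here I'll take finer steps.

Request:
carry_out:
  rows:
    - [[-1,0,0,-0.06,-0.14],[-1,0,0,-0.06,-0.14]]

```text
clock: 10.65
position: [0.4893, -0.0861, 0.0783]
ee_rot: [-0.0, 0.837, -0.548, 0.002]
contact_force: [-0.6, -1.5, 6.2]
width: 0.0126
```

```bash
python3 st.py
```

```text
10.65 0.0126 [ 0.4893 -0.0861  0.0783] F [-0.6 -1.5  6.2] M [-0.226  0.056  0.018] yaw -66.4 q6 0.85
```

Request:
carry_out:
  rows:
    - [[-1,0,0,-0.04,-0.1]]

```text
clock: 10.75
position: [0.4892, -0.0862, 0.078]
ee_rot: [-0.0, 0.809, -0.588, 0.002]
contact_force: [-0.8, -1.3, 3.7]
width: 0.0123
```

```bash
python3 st.py
```

```text
10.75 0.0123 [ 0.4892 -0.0862  0.078 ] F [-0.8 -1.3  3.7] M [-0.055  0.052  0.002] yaw -72.1 q6 0.94
```

Request:
carry_out:
  rows:
    - [[-1,0,0,-0.05,-0.1]]

```text
clock: 10.85
position: [0.4891, -0.0861, 0.0775]
ee_rot: [-0.0, 0.778, -0.628, 0.002]
contact_force: [-0.5, -0.3, 7.3]
width: 0.0127
```

```bash
python3 st.py
```

```text
10.85 0.0127 [ 0.4891 -0.0861  0.0775] F [-0.5 -0.3  7.3] M [-0.121  0.19   0.087] yaw -77.8 q6 1.04
```

Request:
carry_out:
  rows:
    - [[-1,0,0,-0.05,-0.1]]

```text
clock: 10.95
position: [0.4891, -0.0862, 0.0773]
ee_rot: [-0.0, 0.746, -0.666, 0.002]
contact_force: [0.5, -2.1, 9.8]
width: 0.012
```

```bash
python3 st.py;  python3 - <<'E'
from h import *
p=cams.get_image("scene"); save(p,"s9.png",(250,215,290,245),14)
E
```

```text
10.95 0.012 [ 0.4891 -0.0862  0.0773] F [ 0.5 -2.1  9.8] M [-0.112  0.276  0.173] yaw -83.5 q6 1.14
```

View pics/s9.png

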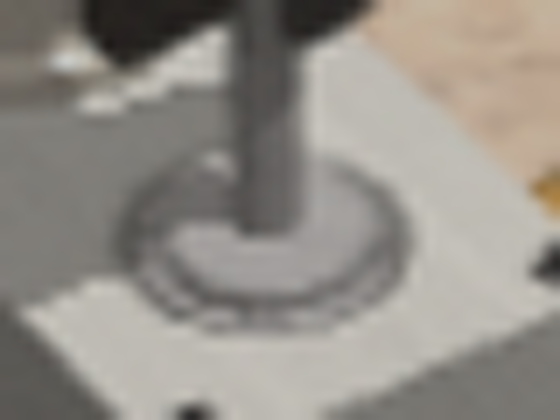

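The push rose to about 12 N and the torque to 0.17 N m, and sinking stopped at the predicted seat height. The scene crop shows the collar on the plug face, after 178° in all. I'll stop turning here and check the pin-hole marks for any plug rotation.

```bash
python3 - <<'E'
from h import *
w=cams.get_image("wrist"); save(w,"w9.png",(210,150,340,290),4.2)
s=telemetry.get_state(); print(s["contact_force"],s["moment"])
print("now",[(np.round(b["xy"],1).tolist(),round(b["confidence"],2)) for b in finder.boxes_of(w,"plug_mark")[:4]])
# predicted marks from the w1 view measured relative to plug centre (world)
E
```

```text
[-1.34909976  0.09585311  8.32562241] [-0.07938536  0.17295056 -0.06017221]
now [([372.3, 69.1], 0.88), ([257.9, 199.3], 0.56)]
```

View pics/w9.png

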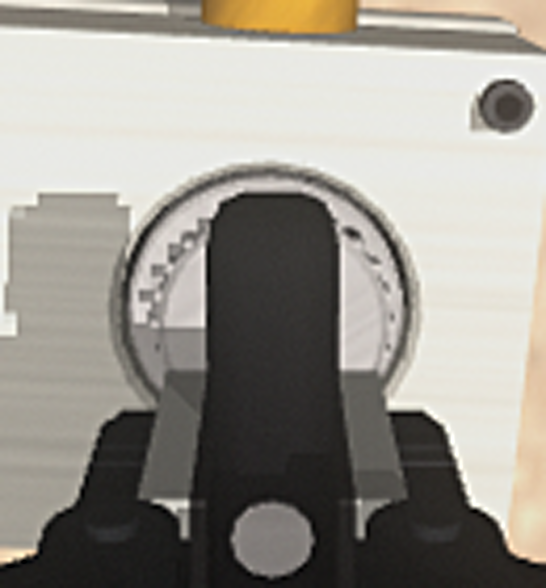

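The mark at (352,233) lies at world angle about -40°, against -45° before screwing. It has not gone clockwise, so the plug has not turned within measuring error. Now I'll draw straight up.

Request:
carry_out:
  rows:
    - [[-1,0,0,0.2,0],[-1,0,0,0.4,0],[-1,0,0,0.5,0],[-1,0,0,0.5,0],[-1,0,0,0.5,0],[-1,0,0,0.6,0],[-1,0,0,0.7,0],[-1,0,0,0.8,0],[-1,0,0,1,0],[-1,0,0,1,0]]
  force: 110

```text
clock: 12.1
position: [0.4879, -0.0854, 0.1392]
ee_rot: [-0.0, 0.746, -0.666, 0.0]
contact_force: [0.4, 0.6, -4.6]
width: 0.0116
```

```bash
python3 st.py;  python3 - <<'E'
from h import *
p=cams.get_image("scene"); save(p,"s10.png",(220,150,320,250),6)
E
```

```text
12.1 0.0116 [ 0.4879 -0.0854  0.1392] F [ 0.4  0.6 -4.6] M [ 0.008 -0.098 -0.028] yaw -83.5 q6 1.14
```

View pics/s10.png

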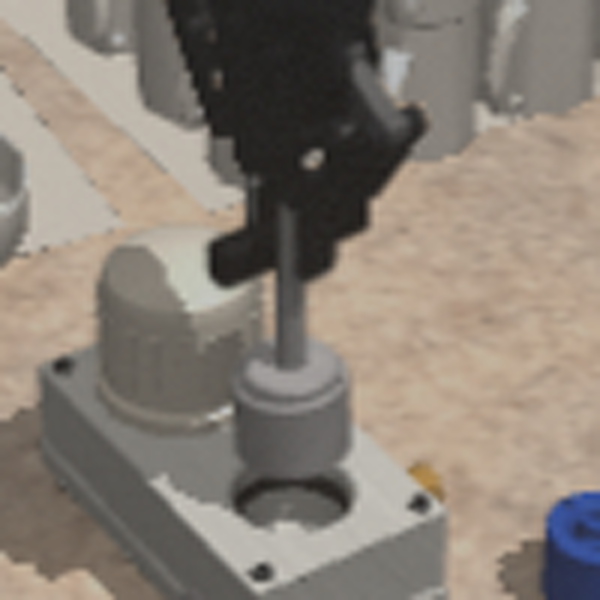

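The plug is out, hanging plumb on the puller (4.6 N). I'll refine the dish centre next.

```bash
python3 - <<'E'
from h import *
p=cams.get_image("scene"); im=cv2.cvtColor(p["image"],cv2.COLOR_RGB2BGR)[160:210,170:240]; cv2.imwrite("pics/d2.png",cv2.resize(im,None,fx=9,fy=9,interpolation=cv2.INTER_CUBIC))
T=cams.get_image("top")
print(atz(T,(161.6,236.1),.034))
for c in [(.46,.233),(.458,.228)]:
    a=np.linspace(0,2*np.pi,73)
    for z,r in ((.034,.059),(.005,.043)):
        q=np.array([proj(p,[c[0]+r*np.cos(t),c[1]+r*np.sin(t),z]) for t in a]); q=(q-[170,160])*9
        u=np.array([proj(T,[c[0]+r*np.cos(t),c[1]+r*np.sin(t),z]) for t in a]); u=(u-[125,205])*7
        print(c,z,"scene bbox",q.min(0).round(),q.max(0).round(),"top bbox",u.min(0).round(),u.max(0).round())
E
```

```text
[0.4600495  0.23320078 0.034     ]
(0.46, 0.233) 0.034 scene bbox [122.  81.] [495. 287.] top bbox [100.  61.] [414. 376.]
(0.46, 0.233) 0.005 scene bbox [182. 181.] [451. 333.] top bbox [163. 112.] [387. 336.]
(0.458, 0.228) 0.034 scene bbox [122.  90.] [496. 297.] top bbox [113.  67.] [427. 382.]
(0.458, 0.228) 0.005 scene bbox [182. 190.] [452. 343.] top bbox [176. 117.] [400. 342.]
```

View pics/d2.png

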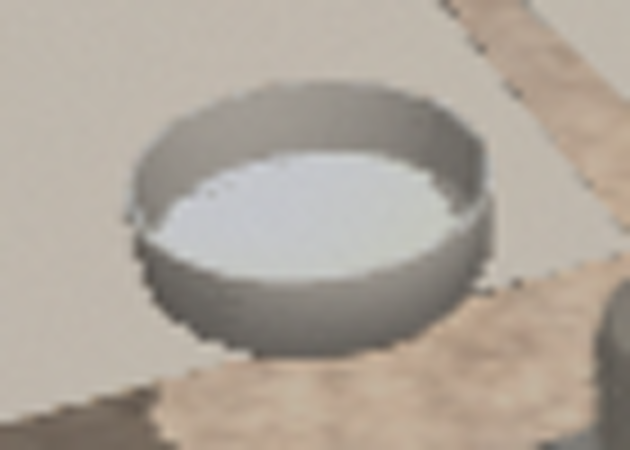

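Request:
carry_out:
  rows:
    - [[-1,0,0,2,0],[-1,0,0,2.5,0],[-1,0,0,2,0],[-1,-0.2,1.8,0,0],[-1,-0.3,3,0,0],[-1,-0.3,3.5,0,0],[-1,-0.3,3.5,0,0],[-1,-0.3,3.5,0,0],[-1,-0.3,3.5,0,0],[-1,-0.3,3.5,0,0],[-1,-0.3,3.5,0,0],[-1,-0.3,3,0,0]]

```text
clock: 13.45
position: [0.461, 0.2043, 0.2021]
ee_rot: [0.0, 0.746, -0.666, -0.0]
contact_force: [0.5, 0.7, -2.8]
width: 0.012
```

Request:
carry_out:
  rows:
    - [[-1,-0.2,2,0,0],[-1,0,1,0,0],[-1,0,0,-2,0],[-1,0,0,-2.5,0],[-1,0,0,-2,0],[-1,0,0,0,0],[-1,0,0,0,0]]

```text
clock: 14.15
position: [0.4599, 0.232, 0.1376]
ee_rot: [0.0, 0.746, -0.666, -0.0]
contact_force: [-0.0, -0.4, -3.0]
width: 0.0116
```

```bash
python3 st.py;  python3 - <<'E'
from h import *
p=cams.get_image("scene"); save(p,"s11.png",(150,110,260,220),5.4)
T=cams.get_image("top"); save(T,"t11.png",(100,170,230,290),4.6)
E
```

```text
14.15 0.0116 [0.4599 0.232  0.1376] F [-0.  -0.4 -3. ] M [ 0.025 -0.01   0.032] yaw -83.5 q6 1.79
```

View pics/s11.png

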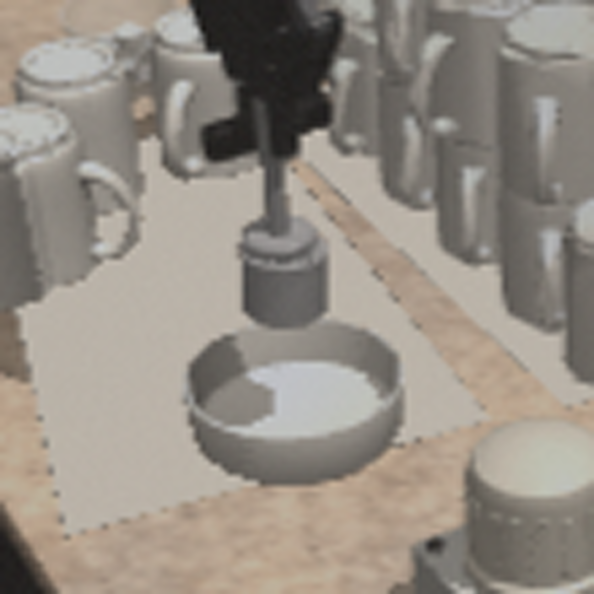

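View pics/t11.png

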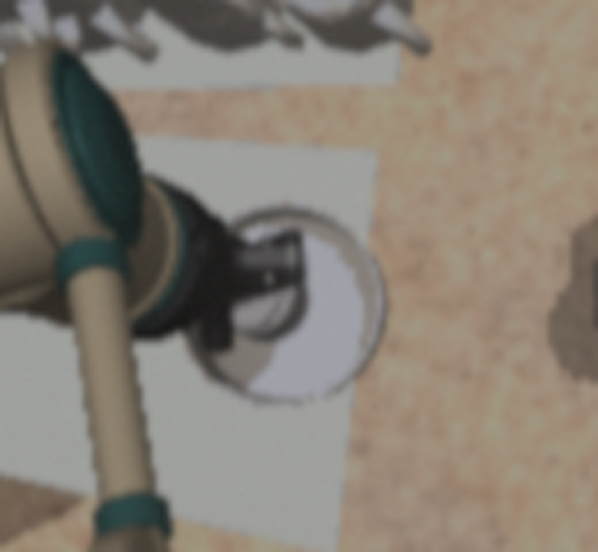

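```bash
python3 - <<'E'
from h import *
p=cams.get_image("scene")
for z in (.005,.034,.084,.12,.1915): print(z,((proj(p,[.46,.232,z])-[150,110])*5.4).round(), )
E
```

```text
0.005 [299. 424.]
0.034 [294. 379.]
0.084 [286. 299.]
0.12 [280. 239.]
0.1915 [268. 114.]
```

The plug hangs right over the dish centre: observed (286,305), predicted (286,299). I'll lower it and feel for the floor.

Request:
carry_out:
  rows:
    - [[-1,0,0,-2,0],[-1,0,0,-2.5,0],[-1,0,0,-1.5,0],[-1,0,0,-0.8,0],[-1,0,0,0,0],[-1,0,0,0,0]]

```text
clock: 14.9
position: [0.4608, 0.2329, 0.0706]
ee_rot: [-0.001, 0.746, -0.666, 0.001]
contact_force: [-0.9, -0.4, -2.7]
width: 0.0117
```

Request:
carry_out:
  rows:
    - [[-1,0,0,-0.2,0],[-1,0,0,-0.2,0],[-1,0,0,0,0]]

```text
clock: 15.2
position: [0.4598, 0.2326, 0.0658]
ee_rot: [-0.0, 0.746, -0.666, 0.0]
contact_force: [-0.4, -0.4, -4.0]
width: 0.0118
```

Request:
carry_out:
  rows:
    - [[-1,0,0,-0.2,0],[-1,0,0,0,0]]

```text
clock: 15.4
position: [0.4597, 0.2325, 0.0635]
ee_rot: [0.0, 0.746, -0.666, -0.0]
contact_force: [-0.1, 0.2, -4.4]
width: 0.0117
```

Request:
carry_out:
  rows:
    - [[-1,0,0,-0.2,0],[-1,0,0,0,0]]

```text
clock: 15.6
position: [0.4602, 0.2328, 0.0626]
ee_rot: [-0.001, 0.746, -0.666, 0.0]
contact_force: [-1.5, -0.6, 2.6]
width: 0.0121
```

```bash
python3 st.py;  python3 - <<'E'
from h import *
p=cams.get_image("scene"); save(p,"s12.png",(170,120,250,220),6)
w=cams.get_image("wrist"); save(w,"w12.png")
E
```

```text
15.6 0.0121 [0.4602 0.2328 0.0626] F [-1.5 -0.6  2.6] M [-0.108  0.365 -0.074] yaw -83.5 q6 1.79
```

View pics/s12.png

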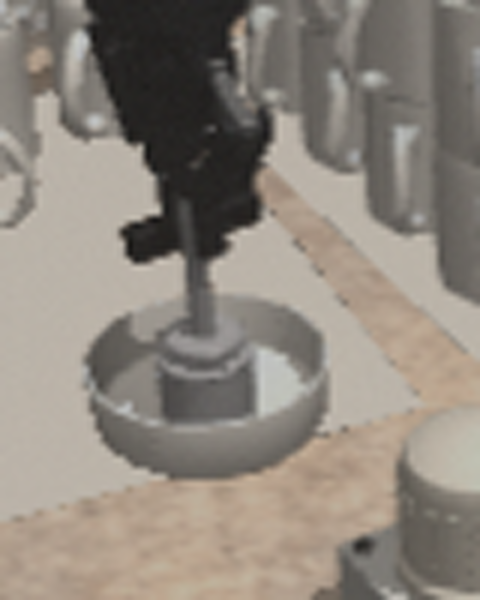

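View pics/w12.png

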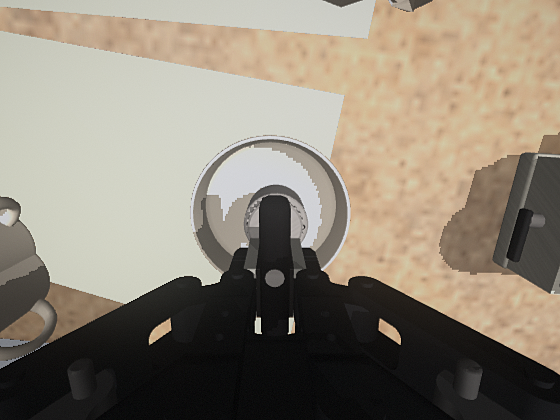

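Request:
carry_out:
  rows:
    - [[-1,0,0,-0.1,0],[-1,0,0,0,0]]

```text
clock: 15.9
position: [0.4604, 0.2329, 0.0623]
ee_rot: [-0.001, 0.746, -0.666, 0.0]
contact_force: [-2.4, -0.9, 10.7]
width: 0.012
```

```bash
python3 st.py
```

```text
15.9 0.012 [0.4604 0.2329 0.0623] F [-2.4 -0.9 10.7] M [-0.193  0.625 -0.073] yaw -83.5 q6 1.79
```

Request:
carry_out:
  rows:
    - [[-1,0,0,0.08,0],[-1,0,0,0,0]]
  force: 40

```text
clock: 16.1
position: [0.4602, 0.2328, 0.0625]
ee_rot: [-0.001, 0.746, -0.666, 0.0]
contact_force: [-2.8, -0.4, 7.2]
width: 0.0121
```

```bash
python3 st.py
```

```text
16.1 0.0121 [0.4602 0.2328 0.0625] F [-2.8 -0.4  7.2] M [-0.096  0.45   0.045] yaw -83.5 q6 1.79
```

```bash
python3 - <<'E'
from h import *
p=cams.get_image("scene"); save(p,"s13.png",(182,150,230,200),12)
w=cams.get_image("wrist"); save(w,"w13.png",(180,120,360,300),3.3)
E
```

```text
(no output)
```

View pics/s13.png

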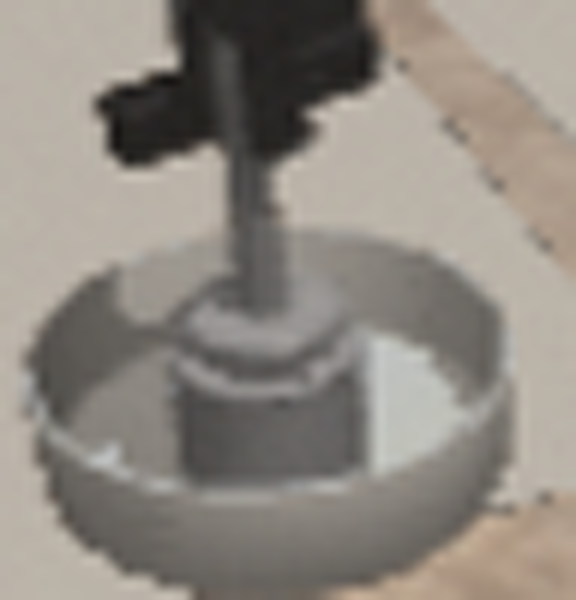

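View pics/w13.png

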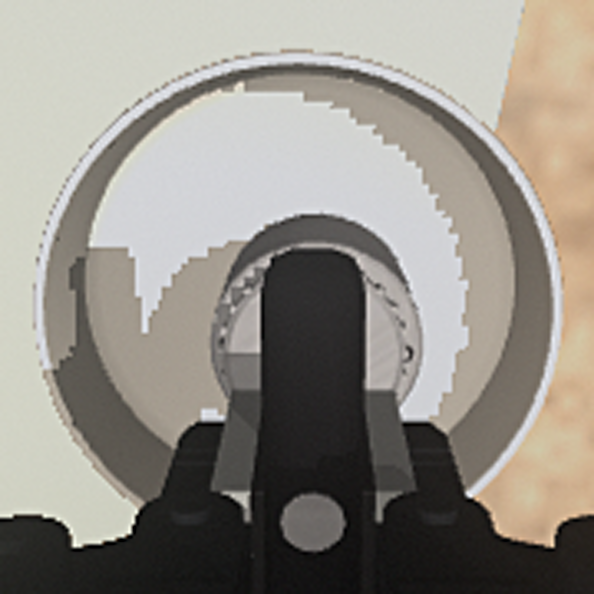

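The plug stands in the middle of the dish. Its mark is now at about -87° world, against -40° before the pull. The steep thread therefore backed off about 45° while the plug was drawn or hanging, leaving the collar about 3.5 mm up. I'll screw it back down lightly, without more push.

Request:
carry_out:
  rows:
    - [[-1,0,0,-0.03,-0.12],[-1,0,0,-0.05,-0.12]]

```text
clock: 16.4
position: [0.4608, 0.2328, 0.0617]
ee_rot: [0.001, -0.659, 0.752, -0.001]
contact_force: [-1.2, -1.1, 6.0]
width: 0.0119
```

```bash
python3 st.py
```

```text
16.4 0.0119 [0.4608 0.2328 0.0617] F [-1.2 -1.1  6. ] M [-0.236  0.228  0.062] yaw 262.5 q6 2.04
```

Request:
carry_out:
  rows:
    - [[-1,0,0,-0.05,-0.12],[-1,0,0,-0.05,-0.12]]

```text
clock: 16.6
position: [0.4609, 0.2326, 0.0607]
ee_rot: [0.001, -0.565, 0.825, -0.001]
contact_force: [-0.6, 0.1, 6.3]
width: 0.012
```

```bash
python3 st.py; python3 - <<'E'
from h import *
p=cams.get_image("scene"); save(p,"s14.png",(182,150,230,200),12)
w=cams.get_image("wrist"); save(w,"w14.png",(180,120,360,300),3.3)
E
```

```text
16.6 0.012 [0.4609 0.2326 0.0607] F [-0.6  0.1  6.3] M [-0.349  0.205 -0.034] yaw 248.8 q6 2.28
```

View pics/s14.png

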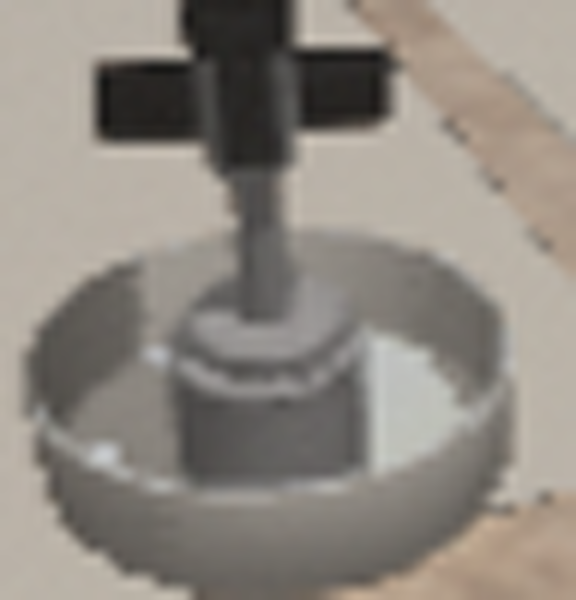

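View pics/w14.png

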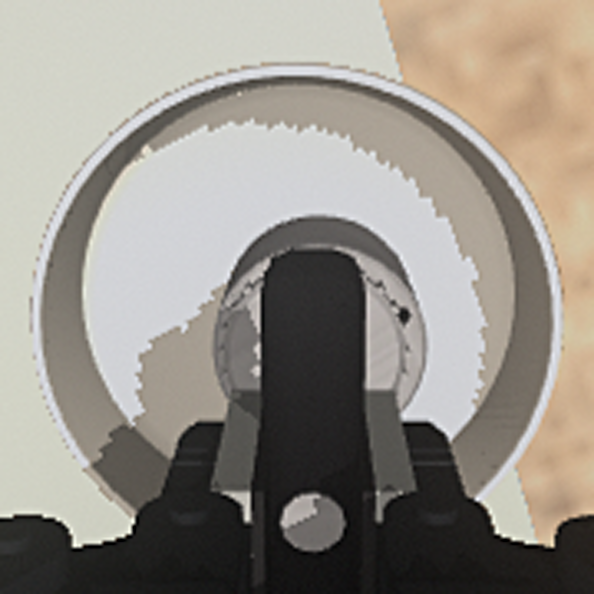

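The plug stays put and the puller sinks in again. I'll go a little further, to where the push rises or the wrist range ends.

Request:
carry_out:
  rows:
    - [[-1,0,0,-0.05,-0.12],[-1,0,0,-0.04,-0.08]]

```text
clock: 16.9
position: [0.4608, 0.2325, 0.0598]
ee_rot: [0.001, -0.48, 0.877, -0.001]
contact_force: [-1.1, -1.8, 7.2]
width: 0.0117
```

```bash
python3 st.py
```

```text
16.9 0.0117 [0.4608 0.2325 0.0598] F [-1.1 -1.8  7.2] M [-0.369  0.323  0.057] yaw 237.4 q6 2.47
```

Request:
carry_out:
  rows:
    - [[-1,0,0,-0.04,-0.1],[-1,0,0,0,0]]

```text
clock: 17.1
position: [0.4607, 0.2325, 0.0594]
ee_rot: [0.001, -0.436, 0.9, -0.001]
contact_force: [-1.6, -1.4, 6.5]
width: 0.0118
```

```bash
python3 st.py
```

```text
17.1 0.0118 [0.4607 0.2325 0.0594] F [-1.6 -1.4  6.5] M [-0.31   0.311 -0.048] yaw 231.8 q6 2.57
```

The collar is within about 1 mm of its seat. I'll ease the push, open the jaws and lift away.

Request:
carry_out:
  rows:
    - [[-1,0,0,0.06,0],[-0.6,0,0,0,0],[-0.4,0,0,0,0],[-0.2,0,0,0,0],[0,0,0,0,0],[0,0,0,0,0]]
  force: 20

```text
clock: 17.7
position: [0.4598, 0.2326, 0.0588]
ee_rot: [-0.0, -0.437, 0.899, 0.0]
contact_force: [-0.1, -0.6, 0.2]
width: 0.0423
```

```bash
python3 st.py; python3 - <<'E'
from h import *
p=cams.get_image("scene"); save(p,"s15.png",(170,130,242,205),8)
w=cams.get_image("wrist"); save(w,"w15.png",(150,110,390,330),2.5)
E
```

```text
17.7 0.0423 [0.4598 0.2326 0.0588] F [-0.1 -0.6  0.2] M [-0.02  -0.042 -0.03 ] yaw 231.8 q6 2.57
```

View pics/s15.png

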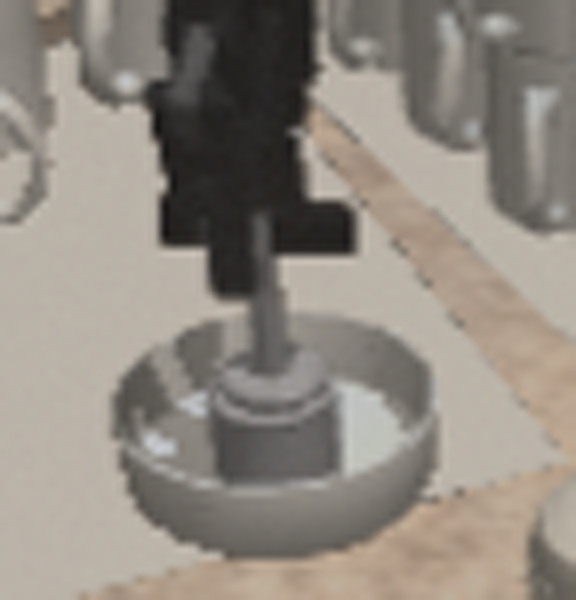

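View pics/w15.png

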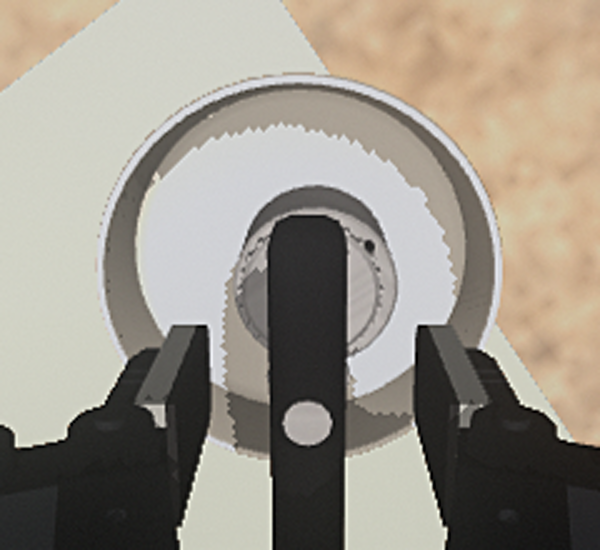

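Released and standing. I'll lift straight up.

Request:
carry_out:
  rows:
    - [[0,0,0,1,0],[0,0,0,2,0],[0,0,0,3,0],[0,0,0,3,0],[0,0,0,3,0],[0,-3,0,2,0],[0,-4,0,0,0],[0,-4,0,0,0],[0,0,0,0,0]]

```text
clock: 18.7
position: [0.3444, 0.2319, 0.1997]
ee_rot: [-0.001, -0.438, 0.899, 0.001]
contact_force: [1.1, -0.0, 0.7]
width: 0.0426
```

```bash
python3 st.py; python3 - <<'E'
from h import *
p=cams.get_image("scene"); save(p,"s16.png"); save(p,"s16c.png",(170,130,242,205),8)
w=cams.get_image("top"); save(w,"t16.png")
E
```

```text
18.7 0.0426 [0.3444 0.2319 0.1997] F [ 1.1 -0.   0.7] M [-0.014  0.014  0.015] yaw 231.9 q6 2.66
```

View pics/s16.png

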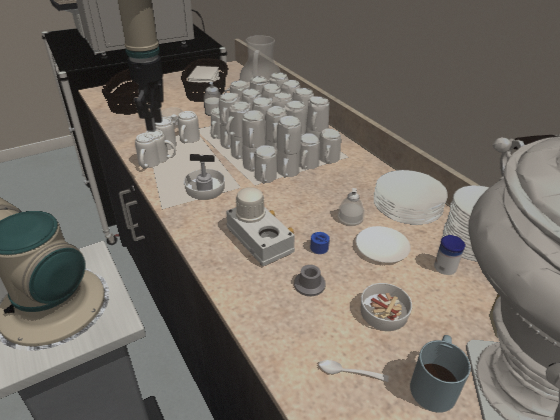

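View pics/s16c.png

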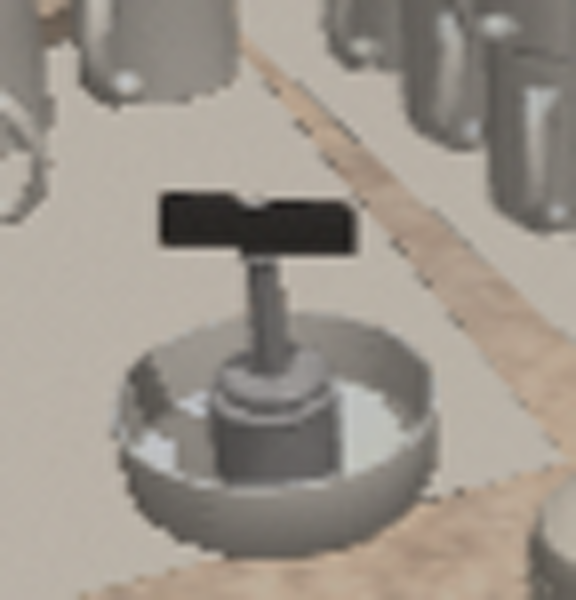

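View pics/t16.png

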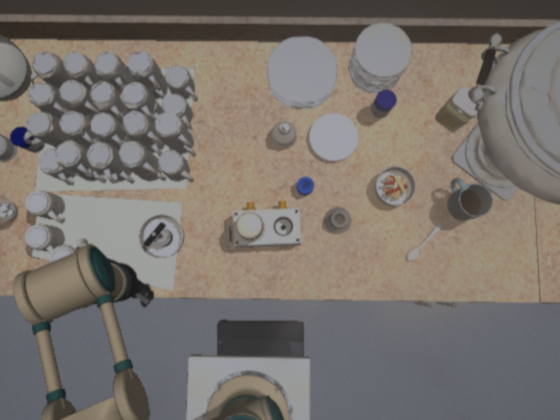

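The plug and puller stand upright in the dish at scene (204,180), with the collar on the plug. The port at (268,232) is open and the stand is empty. The ramekin, teaspoon and blue look-alike are where they were, and the gripper is clear. I'll hand in.

```bash
python3 - <<'E'
from rig import manip
print(manip.sign_off())
E
```

```text
the job is handed in; nothing more can be done
None
```

The plug is out of the spare port and stands upright near the middle of the white dish, with the puller still screwed in. I handed the job in at about 19 s.

- **Screwing in:** I turned the puller clockwise about 178° at roughly 5 to 9 N. I stopped when the push rose to about 12 N and the torque to 0.17 N m at the expected seat height. The pin-hole mark was at about -40° then, against -45° before. Within measuring error the plug had not turned clockwise in its seal.
- **Drawing and placing:** I drew the plug straight up and set it down gently. In the last pictures the port is open, the stand is empty, and the ramekin, teaspoon and blue look-alike have not moved. The gripper touches nothing.

Some things did not go cleanly or disagreed:

- **First grasp missed:** the first close shut just above the bar. The finger tips stood about 28 mm higher than the reported TCP, so I corrected from the pictures and gripped on the second try.
- **Thread backed off:** the steep thread unscrewed about 45° while the plug was drawn or hanging; I cannot tell which. I screwed it back about 45° in the dish, to within about 1 mm of the collar seat, where the wrist's range ended. The push had not risen by then, but the picture shows the collar on or very near the plug.
- **Push when setting down:** it briefly reached about 15 N on the dish floor before I eased it.

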